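Put two investment ring sets back together

TASK

The washed investment rings have to be ready for the next pressing, so put the two ring sets whose bases stand on the bench back together: each steel ring down on the base that fits it, and each ring closed with the ring gauge of its size, both fully seated and upright. The ring and gauge of the size that has no base here, the powder jar and the plaster cast stay where they are.

Things in the scene. Friction and masses are not known exactly. Their poses are not given: they have to be found in the camera images.
- small_base: small base, fixed: dark rubber disc 54 mm across, 8 mm thick; on it a tapered plug 12 mm high (33.6 mm across at the foot, 21 at the top) that goes inside the small ring; on that a metal pin 12 mm across; 32 mm high in all. Origin: centre of the underside, on the bench; z up. The ring belongs over the plug, its foot on the disc, 8 mm above the origin.
- large_base: large base, fixed: dark rubber disc 74 mm across, 8 mm thick; on it a tapered plug 12 mm high (53.6 mm across at the foot, 41 at the top) that goes inside the large ring; on that a metal pin 12 mm across; 32 mm high in all. Origin: centre of the underside, on the bench; z up. The ring belongs over the plug, its foot on the disc, 8 mm above the origin.
- small_ring: small ring: rigid steel tube, open at both ends, standing upright, 42 mm outside, 36 mm inside, 42 mm high, about 100 g. Origin: centre of its lower end; z along its axis, up; set it down the way up it stands.
- large_ring: large ring: rigid steel tube, open at both ends, standing upright, 62 mm outside, 56 mm inside, 50 mm high, about 140 g. Origin: centre of its lower end; z along its axis, up; set it down the way up it stands.
- middle_ring: middle ring: rigid steel tube, open at both ends, standing upright, 52 mm outside, 46 mm inside, 46 mm high, about 120 g. Origin: centre of its lower end; z along its axis, up; set it down the way up it stands. No base for it is here: it stays where it is.
- small_gauge: small ring gauge: grey plastic cap, spigot down. Tapered spigot 10 mm high (24 mm across below, 33.6 at its top); above it a disc 42 mm across, 5 mm thick; on that a round grip 18 mm across, 18 mm high; 33 mm in all. Origin: centre of the spigot's lower end; z up. Seated, the spigot is in the small ring, the disc on the ring's upper edge, the origin 10 mm below that edge.
- large_gauge: large ring gauge: grey plastic cap, spigot down. Tapered spigot 10 mm high (44 mm across below, 53.6 at its top); above it a disc 62 mm across, 5 mm thick; on that a round grip 18 mm across, 18 mm high; 33 mm in all. Origin: centre of the spigot's lower end; z up. Seated, the spigot is in the large ring, the disc on the ring's upper edge, the origin 10 mm below that edge.
- middle_gauge: middle ring gauge: grey plastic cap, spigot down. Tapered spigot 10 mm high (34 mm across below, 43.6 at its top); above it a disc 52 mm across, 5 mm thick; on that a round grip 18 mm across, 18 mm high; 33 mm in all. Origin: centre of the spigot's lower end; z up. Belongs to the middle ring: it stays where it is.
- jar_f: bystander: closed powder jar with a pink lid, 40 mm across, 36 mm high; origin centre of the underside. Stays where it is.
- cast_lower: bystander: plaster cast of a lower jaw, 53 x 66 x 22 mm; origin centre of the underside. Stays where it is.
Mind the look-alikes: they are no part of the job. Leave any green look-alike of the small_ring alone.

How it is judged:
By the outcome, as a careful person would: the job done as asked, in the order asked, and still so for the second after the job is handed in, with the robot touching nothing.
It also fails if it takes over 96 s, if anything falls off the work surface, if the arm or the gripper's body presses on something with over 40 N, if the wrist force passes 120 N, or if a joint passes its speed limit or range.

ROBOT

A 6-joint arm with a two-finger parallel gripper is mounted at the origin on a cart in front of the work surface, level with it; the furniture and walls round the work are solid. World frame = base frame: x ahead of the robot, y to its left, z up, the work surface at z = 0. Lengths are in mm, angles in rad, forces in N, time in s.
With the tool pointing down it reaches from about 275 to 725 mm from the base axis. Payload 15.9 kg.
Tool frame: the origin (TCP) lies between the finger pads; the fingertips stand 17 mm ahead of it and the grasp point (between the pads) lies 2 mm behind it (robot.finger_overhang is the distance from the TCP to the fingertips, in mm); z points along the fingers, y is the line along which they close (so a half turn about z gives the same grasp; the last joint's range is limited). The gripper opens to 85 mm and grips with 20 to 120 N. Pads are 22 mm wide; open, the fingers measure 114 mm over their backs; the gripper's body (76 mm by 85 mm) begins 54 mm behind the grasp point. The pads swing forward as they close: fully open they stand 13 mm farther back than shut.
Start: joints at [-1.103, 0.213, -0.034, 1.323, 0, 1.571], TCP at [225.454, -446.269, 224.206] pointing down, gripper open.
Joint ranges: [-2.98, 2.98], [-0.74, 1.72], [-1.14, 1.35], [-2.1, 2.04], [-1.57, 1.44], [-3.14, 3.14]. Speed limits (rad/s): [1.89, 1.89, 2.39, 2.57, 3.14, 3.14].

INTERFACE

Orientations are given as a rotation vector (axis times angle).
In Python, from bench import robot gives the robot as it stands.
- The arm moves only by the tool jog_arm, never from a script. Its argument "motion" is a list that holds one entry, the list of rows, each a list of 4 numbers: the shift along the tool's x, y, z in m, then the turn about the tool's z in degrees. A call has 1 to 5 rows; each row shifts and turns the commanded pose from where the row before left it, along the tool's axes as they then stand; what a row does not reach is not made up. A row lasts 1/10 s, in which the tool goes at most 50 mm and 8.59 degrees, less where a joint would pass 70% of its speed; a pose out of reach is approached as far as the arm can. A call with a gripper value outside its range is refused whole. "hand" is the closure, from 0 (fully open) to 1 (shut), set as the call begins (left out, the last holds). The fingers move at their own pace and stop on an object; "squeeze" is the grip in N (left out, the last holds). Time passes only in rows, so rows that do not move let the fingers close. It gives the time, the measured TCP pose, the force, the opening and the grip force at its end, in the units of the state.
- robot.get_state(): the state, without advancing time (a new reading comes with each control period).
- robot.snapshot(name): name is "scene" or "side" or "wrist"; returns a dict with "color" (400x640x3 uint8, blue, green, red), "fov_y" (degrees; the focal length in pixels is half the picture's height over the tangent of half this angle, whatever the lens; pixels are square), "cx", "cy" (the principal point, pixels), "R" (3x3) and "t" (3): a world point X has camera coordinates R X + t; the wrist camera has in their place "T_tool_cam" (4x4, takes a point from camera to tool coordinates, whose origin is the TCP and whose axes are the flange's). Camera axes: x right, y down, z forward; pixel columns grow to the right and rows downward; lengths in mm; the calibration is good to about 2 mm. A picture is of the moment at which its call begins: read the wrist's pose just before it. There is no depth.
- robot.close_job(): hands the job in; it is judged then, once.
The state is a dict: "t": time; "joint_positions": joint angles; "joint_vel": joint speeds; "joint_efforts": joint torques, N m; "ee_pos": TCP position; "eef_rot": TCP orientation; "wrist_force": force on the tool from outside, world axes, zero at the start; "moment": the same for the moment, N m; "finger_gap": finger opening in mm; "grasp_force": force on a finger pad.
Only numpy, scipy, OpenCV 4.12 (cv2) and the standard library are available. Lean on these libraries where they do the work, as an engineer would, in place of code of your own. Each camera call takes 0.05 s, during which the arm holds its last target. There are 200 camera calls.

## Working session

There is one attempt and no reset: what is moved stays moved. The work goes in short steps, Python scripts to look and compute and a tool call to move; the robot and the scene stay as the last step left them, time stands still between calls to the robot, and variables do not carry over. Pictures are saved under pics/ and viewed, at most 17 in all, crops included, and the job is handed in when it is done.

Besides the shell and the picture viewer there is one more tool, called by a JSON object that holds its "method" and its "body". jog_arm: Moves the arm, as the interface text tells. Its arguments: {"type":"object","properties":{"motion":{"type":"array"},"hand":{"type":"number"},"squeeze":{"type":"number"}},"required":["motion"]}

```bash
mkdir -p pics; ls; python3 - <<'E'
from bench import robot
import cv2,json,numpy as np
s=robot.get_state();print({k:np.round(v,3).tolist() for k,v in s.items()})
for n in("scene","side"):
    d=robot.snapshot(n);cv2.imwrite(f"pics/{n}0.png",d["color"]);
    print(n,d["fov_y"],d["cx"],d["cy"],np.round(d["R"],3).tolist(),np.round(d["t"],1).tolist())
    np.savez(f"{n}0.npz",**d)
d=robot.snapshot("wrist");print(d["fov_y"],d["cx"],d["cy"],np.round(d["T_tool_cam"],3).tolist());cv2.imwrite("pics/wrist0.png",d["color"])
E
```

```text
pics
{'t': 0.0, 'joint_positions': [-1.103, 0.213, -0.035, 1.323, -0.0, 1.571], 'joint_vel': [0.0, 0.001, -0.002, 0.0, 0.0, 0.001], 'joint_efforts': [-0.001, -68.617, 48.711, 0.018, -0.0, -0.0], 'ee_pos': [225.292, -445.984, 223.716], 'eef_rot': [-3.055, -0.728, 0.0], 'wrist_force': [0.157, 0.204, -0.494], 'moment': [-0.002, -0.016, -0.011], 'grasp_force': 0.0, 'finger_gap': 85.41}
scene 52.91881802430958 321.49059878758817 201.55008297900548 [[-0.867, -0.497, -0.022], [-0.192, 0.375, -0.907], [0.46, -0.782, -0.42]] [303.2, 220.0, 472.5]
side 52.959432487858685 318.80098621239233 198.21840797135644 [[0.989, -0.144, -0.026], [-0.095, -0.495, -0.864], [0.111, 0.857, -0.503]] [-546.5, -28.3, 1283.5]
71.09570954022935 320.19825550482346 206.9865398171933 [[-0.0, -0.956, -0.294, 75.606], [1.0, 0.0, -0.001, -0.015], [0.001, -0.294, 0.956, -150.32], [0.0, 0.0, 0.0, 1.0]]
```

View pics/scene0.png

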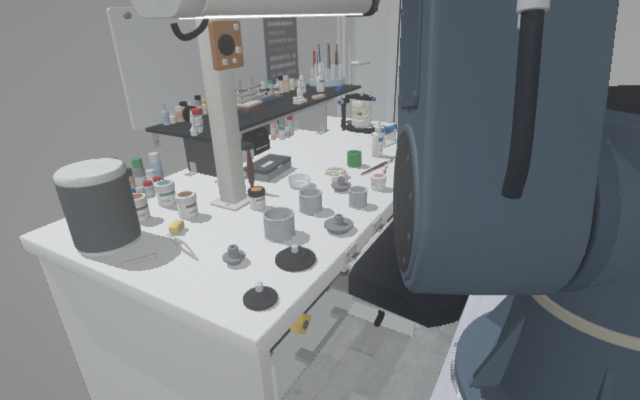

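View pics/side0.png

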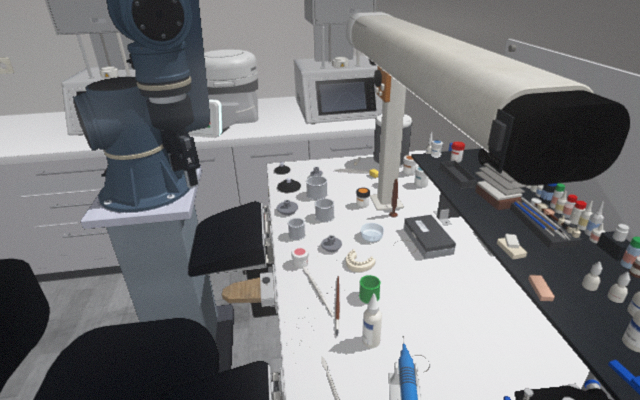

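The scene view shows the bases at (260,297) and (295,258), rings at (279,223), (310,201) and (358,197), and gauges at (233,256), (339,225) and (342,184). A pillar stands near (225,110) with an arm overhead. Next I'll view enlarged crops to get ellipse positions.

```bash
python3 - <<'E'
import cv2
a=cv2.imread("pics/scene0.png")[140:320,210:410];cv2.imwrite("pics/sc.png",cv2.resize(a,None,fx=3.3,fy=3.3,interpolation=cv2.INTER_CUBIC))
a=cv2.imread("pics/side0.png")[155:285,260:390];cv2.imwrite("pics/sd.png",cv2.resize(a,None,fx=4.6,fy=4.6,interpolation=cv2.INTER_CUBIC))
E
```

```text
(no output)
```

View pics/sc.png

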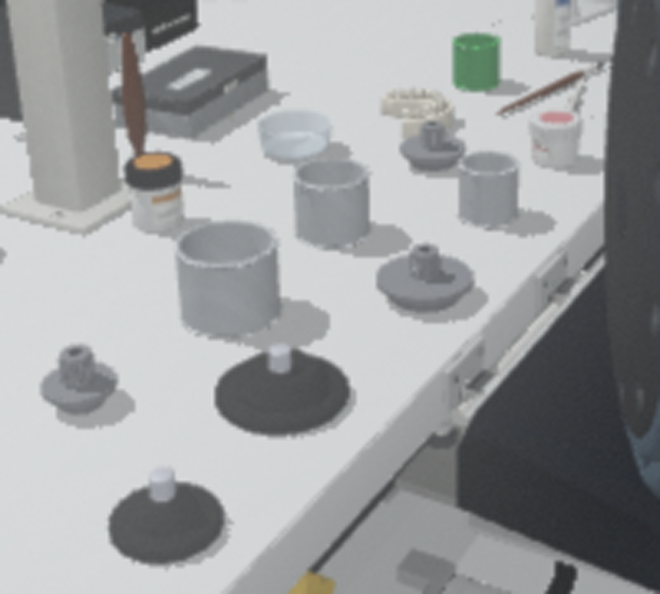

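View pics/sd.png

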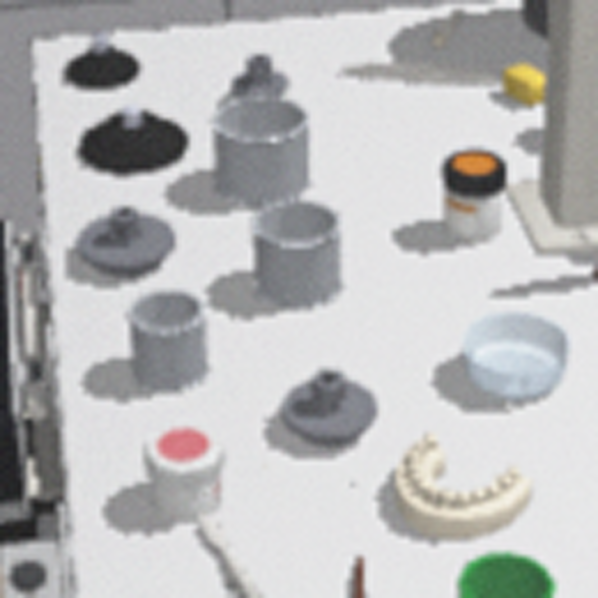

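```bash
cat > h.py <<'E'
import numpy as np
def ray(d,uv):
    f=200/np.tan(np.radians(float(d["fov_y"]))/2);R=d["R"];t=d["t"]
    v=R.T@np.array([(uv[0]-d["cx"])/f,(uv[1]-d["cy"])/f,1]);return -R.T@t,v
def plane(o,v,z): return o+v*(z-o[2])/v[2]
def tri(rs):
    A=0;b=0
    for o,v in rs:
        v=v/np.linalg.norm(v);P=np.eye(3)-np.outer(v,v);A=A+P;b=b+P@o
    return np.linalg.solve(A,b)
E
python3 - <<'E'
from h import *
S=np.load("scene0.npz");D=np.load("side0.npz")
P={"Lring":((228,245),(261,119),50),"Mring":((332,174),(296,224),46),"Sring":((489,166),(169,313),42),"Sg":((77,353),(260,62),33),"Lg":((425,249),(125,213),33),"Mg":((433,128),(329,377),33),"Lb":((279,349),(132,113),32),"Sb":((161,473),(101,43),32),"jar":((556,118),(183,445),36)}
print(-S["R"].T@S["t"],-D["R"].T@D["t"])
for k,(a,b,z) in P.items():
    ra=ray(S,((a[0]+.5)/3.3+209.5,(a[1]+.5)/3.3+139.5));rb=ray(D,((b[0]+.5)/4.6+259.5,(b[1]+.5)/4.6+154.5))
    print(k,plane(*ra,z).round(1)[:2],plane(*rb,z).round(1)[:2],tri([ra,rb]).round(1))
def sc(d,X):
    c=d["R"]@X+d["t"];f=200/np.tan(np.radians(float(d["fov_y"]))/2);return f/c[2]
# pillar base corners (scene, z~0) and pillar foot
for p in[(0,205),(85,230),(150,195)]: print("pillar",plane(*ray(S,(p[0]/3.3+210,p[1]/3.3+140)),0).round(0))
for p in[(510,185),(545,250)]: print("pillar side",plane(*ray(D,(p[0]/4.6+260,p[1]/4.6+155)),0).round(0))
E
```

```text
[ 87.93438806 437.97658546 404.96541117] [  394.92783583 -1192.69563087   606.83054054]
Lring [ 522.6 -133.7] [ 526.2 -138.6] [ 525.8 -136.8   48.5]
Mring [ 527.1 -261.2] [ 528.9 -267. ] [ 529.3 -264.4   44.4]
Sring [ 442.2 -330. ] [ 446.2 -341.6] [ 446.  -337.2   38.8]
Sg [540.4 -15.8] [541.6 -20.1] [542.  -17.4  31.7]
Lg [ 430.8 -213. ] [ 431. -213.] [ 430.9 -213.1   33. ]
Mg [ 519.9 -396.1] [ 524.8 -404.6] [ 524.2 -402.4   30.7]
Lb [446.3 -71.8] [445.9 -78.9] [446.9 -74.   30.1]
Sb [433.7  47.7] [432.3  36.2] [434.1  45.2  29. ]
jar [ 442.  -449.8] [ 442.2 -452.8] [ 442.5 -451.6   35.2]
pillar [ 770. -190.    0.]
pillar [ 686. -186.    0.]
pillar [ 682. -255.    0.]
pillar side [ 687. -171.    0.]
pillar side [ 687. -253.    0.]
```

Positions agree to a few mm across the two views. I'll square the tool with the world axes, move over the middle of the work, and refine with the wrist camera.

{"method": "jog_arm", "body": {"motion": [[[0,0,0,6.7],[0,0,0,6.7],[0,0,0,6.7],[0,0,0,6.7],[0,0,0,0]]], "hand": 0}}

```text
t: 0.65
ee_pos: [225.4, -446.2, 224.0]
eef_rot: [-3.141, 0.003, 0.0]
wrist_force: [0.5, 0.7, -1.3]
finger_gap: 85.5
grasp_force: 0.0
```

{"method": "jog_arm", "body": {"motion": [[[0.022,-0.03,0,0],[0.022,-0.03,0,0],[0.022,-0.03,0,0],[0.022,-0.03,0,0],[0.022,-0.03,0,0]]]}}

```text
t: 1.15
ee_pos: [336.0, -295.0, 224.2]
eef_rot: [3.142, 0.006, 0.0]
wrist_force: [1.3, -0.8, 0.3]
finger_gap: 85.1
grasp_force: 0.0
```

{"method": "jog_arm", "body": {"motion": [[[0.022,-0.03,0,0],[0.022,-0.03,0,0],[0.022,-0.03,0,0],[0.022,-0.03,0,0],[0,0,0,0]]]}}

```text
t: 1.65
ee_pos: [425.2, -173.4, 224.0]
eef_rot: [-3.141, -0.012, -0.0]
wrist_force: [-0.1, -0.2, 0.5]
finger_gap: 85.5
grasp_force: 0.0
```

```bash
cat >> h.py <<'E'
from scipy.spatial.transform import Rotation as Ro
import cv2
def wrist(robot,name):
    s=robot.get_state();d=robot.snapshot("wrist")
    Rt=Ro.from_rotvec(s["eef_rot"]).as_matrix();T=np.array(d["T_tool_cam"])
    Rw=Rt@T[:3,:3];c=Rt@T[:3,3]+np.array(s["ee_pos"])
    o=dict(fov_y=d["fov_y"],cx=d["cx"],cy=d["cy"],R=Rw.T,t=-Rw.T@c,color=d["color"])
    cv2.imwrite(f"pics/{name}.png",d["color"]);np.savez(f"{name}.npz",**o)
    print("t",round(s["t"],2),"tcp",np.round(s["ee_pos"],1),"rot",np.round(s["eef_rot"],3),"gap",s["finger_gap"]);return o
def proj(d,X):
    c=d["R"]@np.array(X,float)+d["t"];f=200/np.tan(np.radians(float(d["fov_y"]))/2)
    return np.array([f*c[0]/c[2]+d["cx"],f*c[1]/c[2]+d["cy"]])
E
python3 - <<'E'
from bench import robot
from h import *
o=wrist(robot,"w1")
P={"Lring":(524,-136,50),"Mring":(528,-264,46),"Sring":(445,-336,42),"Sg":(541,-17,33),"Lg":(431,-213,33),"Mg":(523,-400,33),"Lb":(446,-74,32),"Sb":(433,44,32)}
for k,X in P.items(): print(k,proj(o,X).round(0))
cv2.imwrite("pics/w1b.png",cv2.resize(o["color"],(800,500)))
E
```

```text
t 1.65 tcp [ 425.2 -173.4  224. ] rot [-3.141 -0.012 -0.   ] gap 85.5488988087333
Lring [287.  98.]
Mring [405.  96.]
Sring [457. 171.]
Sg [182.  82.]
Lg [353. 180.]
Mg [520. 102.]
Lb [240. 167.]
Sb [146. 177.]
```

View pics/w1b.png

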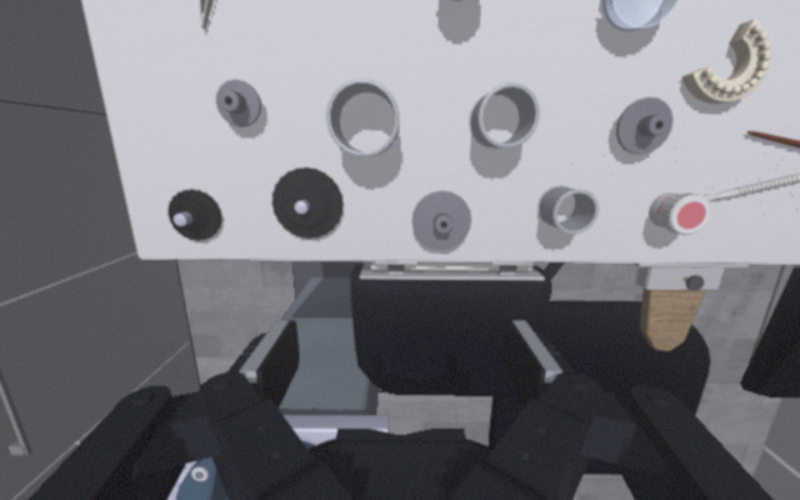

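Wrist view (800-px scale) shows bases at (195,215) and (308,203), rings at (363,117), (507,115) and (572,210), and gauges at (238,103), (441,221) and (645,125). All match the estimates to a few mm. I'll hover over the large ring for a close look.

{"method": "jog_arm", "body": {"motion": [[[0.025,-0.009,0.018,0],[0.025,-0.009,0.018,0],[0.025,-0.009,0.018,0],[0.024,-0.01,0.02,0],[0,0,0,0]]]}}

```text
t: 2.2
ee_pos: [522.7, -138.8, 147.3]
eef_rot: [-3.14, -0.005, 0.005]
wrist_force: [-1.8, -0.8, 0.4]
finger_gap: 85.5
grasp_force: 0.0
```

```bash
python3 - <<'E'
from bench import robot
from h import *
o=wrist(robot,"w2")
P={"Lring":(524,-136,50),"Lb":(446,-74,8),"Sg":(541,-17,33)}
for k,X in P.items(): print(k,proj(o,X).round(0))
for n in("w1","w2"):
    d=np.load(n+".npz");g=cv2.cvtColor(d["color"],cv2.COLOR_BGR2GRAY)
    for k,X in {"Lb":(446,-74,8),"Sb":(433,44,8)}.items():
        m=(g<75).astype(np.uint8);c,_=cv2.findContours(m,cv2.RETR_EXTERNAL,cv2.CHAIN_APPROX_NONE)
        p=proj(d,X)
        for q in c:
            if cv2.contourArea(q)>200 and cv2.pointPolygonTest(q,tuple(map(float,p)),False)>0:
                pts=np.array([plane(*ray(d,x),8)[:2] for x in q[:,0].astype(float)],np.float32)
                print(n,k,"rect",cv2.boundingRect(q),"minEncl",cv2.minEnclosingCircle(pts),"meanfit",cv2.fitEllipse(pts))
E
```

```text
t 2.2 tcp [ 522.7 -138.8  147.3] rot [-3.14  -0.005  0.005] gap 85.46284242658774
Lring [318. 205.]
Lb [264. 259.]
Sg [195. 182.]
w1 Lb rect (219, 135, 55, 55) minEncl ((447.38006591796875, -75.3633041381836), 35.81232833862305) meanfit ((447.520263671875, -75.10057067871094), (69.52581787109375, 70.32980346679688), 41.71391677856445)
w1 Sb rect (136, 153, 41, 39) minEncl ((434.3324279785156, 44.63894271850586), 26.83592414855957) meanfit ((434.6023864746094, 44.583656311035156), (50.48146438598633, 52.759437561035156), 9.697664260864258)
w2 Lb rect (0, 227, 619, 173) minEncl ((239.01394653320312, -126.1317138671875), 421.69970703125) meanfit ((321.73211669921875, -97.6947250366211), (227.66561889648438, 865.4677124023438), 177.96934509277344)
w2 Sb rect (138, 245, 49, 43) minEncl ((436.19488525390625, 45.169254302978516), 28.219863891601562) meanfit ((436.37371826171875, 43.538204193115234), (52.439048767089844, 53.99224090576172), 129.99600219726562)
```

View pics/w2.png

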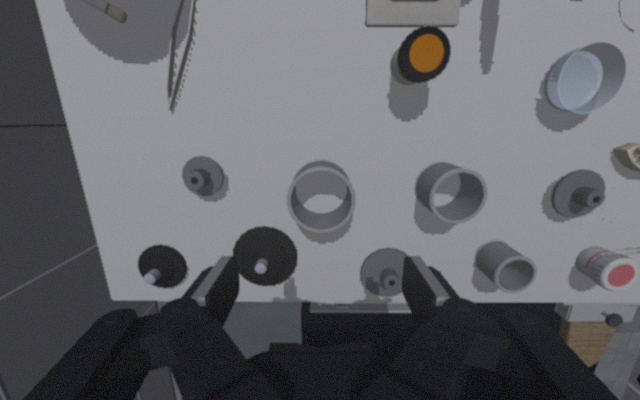

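```bash
cat >> h.py <<'E'
def rect(d,cx,cy,z,half=60,s=4):
    "metric top view of plane z around (cx,cy): s px/mm, image x=world x, image y=world y"
    q=np.array([[cx-half,cy-half],[cx+half,cy-half],[cx+half,cy+half],[cx-half,cy+half]],np.float32)
    src=np.array([proj(d,(a,b,z)) for a,b in q],np.float32);n=2*half*s
    H=cv2.getPerspectiveTransform(src,np.array([[0,0],[n,0],[n,n],[0,n]],np.float32))
    return cv2.warpPerspective(d["color"],H,(n,n),flags=cv2.INTER_CUBIC)
def circ(d,cx,cy,z,dia,half=60,s=4,tol=1.5):
    g=cv2.GaussianBlur(cv2.cvtColor(rect(d,cx,cy,z,half,s),cv2.COLOR_BGR2GRAY),(0,0),3)
    c=cv2.HoughCircles(g,cv2.HOUGH_GRADIENT_ALT,1.5,30,param1=60,param2=.5,minRadius=int((dia/2-tol)*s),maxRadius=int((dia/2+tol)*s))
    return None if c is None else [(round(float(cx-half+a/s),1),round(float(cy-half+b/s),1),round(float(2*r/s),1)) for a,b,r in c[0]]
E
python3 - <<'E'
from h import *
for n in("w1","w2"):
    d=np.load(n+".npz")
    for k,x,y,z,D in[("Lring",528,-138,50,62),("Lring in",528,-138,50,56),("Mring",528,-264,46,52),("Sring",445,-338,42,42),("Sg disc",541,-17,15,42),("Lg disc",431,-213,15,62),("Sb",434,44,8,54),("Lb",446,-75,8,74)]:
        print(n,k,circ(d,x,y,z,D))
d=np.load("w2.npz");a=rect(d,528,-138,50);b=rect(np.load("w1.npz"),528,-138,50)
for i in(a,b):
    for r in(28,31): cv2.circle(i,(240,240),r*4,(0,0,255),1)
cv2.imwrite("pics/r2.png",np.hstack([cv2.resize(i,(400,400)) for i in(a,b)]))
E
```

```text
w1 Lring None
w1 Lring in None
w1 Mring None
w1 Sring None
w1 Sg disc None
w1 Lg disc None
w1 Sb None
w1 Lb None
w2 Lring None
w2 Lring in None
w2 Mring None
w2 Sring None
w2 Sg disc None
w2 Lg disc None
w2 Sb None
w2 Lb None
```

View pics/r2.png

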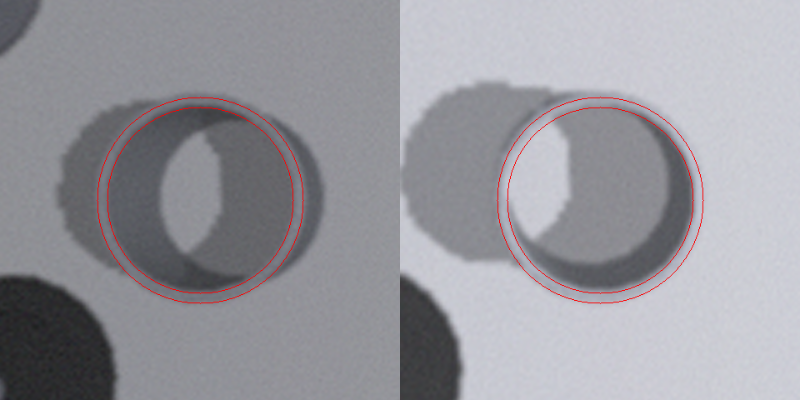

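The rectified view shows the rim of the large ring sitting on circles centred at (528, −138). Going down to grip.

{"method": "jog_arm", "body": {"motion": [[[0.0055,-0.0005,0.02,0],[0,0,0.04,0],[0,0,0.04,0],[0,0,0.02,0],[0,0,0,0]]]}}

```text
t: 2.75
ee_pos: [525.5, -139.3, 28.5]
eef_rot: [-3.141, -0.001, 0.006]
wrist_force: [-0.1, -0.5, 0.9]
finger_gap: 85.3
grasp_force: 0.0
```

{"method": "jog_arm", "body": {"motion": [[[0,0,0,0],[0,0,0,0],[0,0,0,0],[0,0,0,0],[0,0,0,0]]], "hand": 1, "squeeze": 40}}

```text
t: 3.25
ee_pos: [528.9, -139.5, 32.8]
eef_rot: [3.14, 0.0, 0.005]
wrist_force: [-5.5, -1.3, 14.4]
finger_gap: 59.7
grasp_force: 39.5
```

{"method": "jog_arm", "body": {"motion": [[[0,0,0,0],[0,0,0,0],[0,0,0,0]]]}}

```text
t: 3.55
ee_pos: [529.0, -139.5, 32.8]
eef_rot: [3.14, 0.0, 0.005]
wrist_force: [-6.5, -0.1, 14.7]
finger_gap: 59.4
grasp_force: 39.5
```

{"method": "jog_arm", "body": {"motion": [[[0,0,-0.02,0],[0,0,-0.035,0],[-0.02,-0.016,0,0],[-0.02,-0.016,0,0],[-0.02,-0.016,0,0]]]}}

```text
t: 4.05
ee_pos: [468.0, -90.6, 86.9]
eef_rot: [3.141, 0.0, 0.004]
wrist_force: [-0.7, -0.0, -0.2]
finger_gap: 59.0
grasp_force: 43.4
```

{"method": "jog_arm", "body": {"motion": [[[-0.02,-0.015,0,0],[0,0,0,0],[0,0,0,0]]]}}

```text
t: 4.35
ee_pos: [448.8, -76.0, 86.7]
eef_rot: [3.141, 0.001, 0.004]
wrist_force: [-0.3, -0.1, -0.9]
finger_gap: 59.2
grasp_force: 43.4
```

```bash
python3 - <<'E'
from bench import robot
from h import *
o=wrist(robot,"w3")
cv2.imwrite("pics/w3c.png",cv2.resize(o["color"],(640,400)))
E
```

```text
t 4.35 tcp [448.8 -76.   86.7] rot [3.141e+00 1.000e-03 4.000e-03] gap 59.200961413601604
```

View pics/w3c.png

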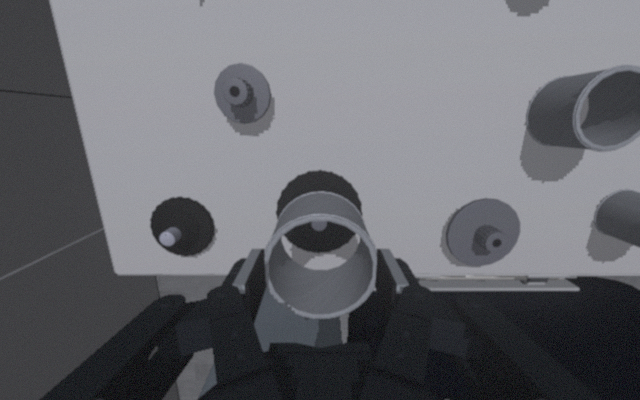

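```bash
python3 - <<'E'
from h import *
d=np.load("w3.npz")
print("ring top",plane(*ray(d,(321,265.5)),104).round(1)); print("disc left/right",plane(*ray(d,(277.,211)),8).round(1),plane(*ray(d,(361,211)),8).round(1),"far edge",plane(*ray(d,(319,170.5)),8).round(1),"pin top",plane(*ray(d,(318.5,220)),32).round(1))
E
```

```text
ring top [450.9 -75.9 104. ]
disc left/right [450.5 -38.3   8. ] [ 450.5 -110.6    8. ] far edge [485.5 -74.5   8. ] pin top [450.8 -74.2  32. ]
```

{"method": "jog_arm", "body": {"motion": [[[-0.0015,-0.001,0.015,0],[0,0,0.015,0],[0,0,0.008,0],[0,0,0.004,0],[0,0,0.002,0]]]}}

```text
t: 4.9
ee_pos: [446.9, -75.0, 41.2]
eef_rot: [3.142, -0.0, 0.0]
wrist_force: [1.8, -1.3, 3.1]
finger_gap: 59.3
grasp_force: 44.0
```

{"method": "jog_arm", "body": {"motion": [[[0,0,0.001,0],[0,0,0,0]]]}}

```text
t: 5.1
ee_pos: [447.3, -75.0, 41.0]
eef_rot: [3.141, -0.0, 0.002]
wrist_force: [0.3, -0.3, 3.6]
finger_gap: 59.6
grasp_force: 43.9
```

{"method": "jog_arm", "body": {"motion": [[[0,0,0,0],[0,0,0,0],[0,0,0,0],[0,0,0,0],[0,0,-0.02,0]]], "hand": 0}}

```text
t: 5.6
ee_pos: [444.9, -74.5, 58.8]
eef_rot: [-3.141, -0.0, 0.005]
wrist_force: [0.1, -0.5, 0.9]
finger_gap: 85.3
grasp_force: 0.0
```

{"method": "jog_arm", "body": {"motion": [[[0,0,-0.04,0],[0,0,-0.04,0],[-0.004,0.034,0,0],[-0.004,0.034,0,0],[-0.004,0.034,0,0]]]}}

```text
t: 6.1
ee_pos: [434.4, -177.9, 140.6]
eef_rot: [3.141, 0.001, 0.001]
wrist_force: [-0.0, 0.5, 0.3]
finger_gap: 85.1
grasp_force: 0.0
```

{"method": "jog_arm", "body": {"motion": [[[-0.004,0.036,0,0],[0,0,0,0],[0,0,0,0]]]}}

```text
t: 6.4
ee_pos: [430.2, -213.2, 140.1]
eef_rot: [-3.141, 0.003, 0.0]
wrist_force: [0.0, -0.1, 0.8]
finger_gap: 85.5
grasp_force: 0.0
```

```bash
python3 - <<'E'
from bench import robot
from h import *
o=wrist(robot,"w4")
i=rect(o,447,-75,58);k=rect(o,431,-213,15);m=rect(o,431,-213,33)
for im,rr in((i,(28,31)),(k,(31,)),(m,(9,))):
    for r in rr: cv2.circle(im,(240,240),r*4,(0,0,255),1)
cv2.imwrite("pics/r4.png",np.hstack([cv2.resize(q,(266,266)) for q in(i,k,m)]))
E
```

```text
t 6.4 tcp [ 430.2 -213.2  140.1] rot [-3.141e+00  3.000e-03  0.000e+00] gap 85.45409115384801
```

View pics/r4.png

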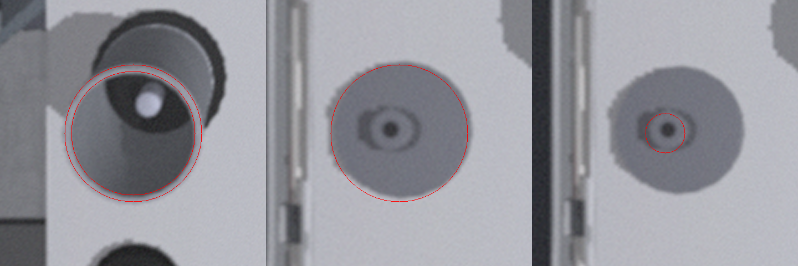

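Ring seated at (447,−75) at the right height; the large gauge is about (432,−214). Going down onto its grip.

{"method": "jog_arm", "body": {"motion": [[[0.0015,0.0005,0.03,0],[0,0,0.03,0],[0,0,0.03,0],[0,0,0.015,0],[0,0,0,0]]]}}

```text
t: 6.95
ee_pos: [430.7, -211.5, 33.5]
eef_rot: [-3.14, -0.002, 0.005]
wrist_force: [-0.2, -0.3, 0.4]
finger_gap: 85.4
grasp_force: 0.0
```

{"method": "jog_arm", "body": {"motion": [[[0,0,0,0],[0,0,0,0],[0,0,0,0],[0,0,0,0],[0,0,0,0]]], "hand": 1, "squeeze": 40}}

```text
t: 7.45
ee_pos: [432.1, -213.4, 35.6]
eef_rot: [3.141, 0.0, 0.001]
wrist_force: [0.5, 0.4, 0.2]
finger_gap: 12.2
grasp_force: 0.0
```

{"method": "jog_arm", "body": {"motion": [[[0,0,0,0],[0,0,0,0],[0,0,0,0],[0,0,0,0]]]}}

```text
t: 7.85
ee_pos: [431.9, -213.2, 35.2]
eef_rot: [-3.142, -0.0, 0.0]
wrist_force: [-0.1, 0.2, -0.0]
finger_gap: 0.0
grasp_force: 0.0
```

{"method": "jog_arm", "body": {"motion": [[[0,0,-0.035,0],[0,0,-0.035,0],[0,0,-0.035,0],[0,0,0,0],[0,0,0,0]]], "hand": 0}}

```text
t: 8.35
ee_pos: [432.4, -213.5, 140.7]
eef_rot: [3.141, 0.0, 0.002]
wrist_force: [-0.1, -1.0, -1.0]
finger_gap: 72.4
grasp_force: 0.0
```

```bash
python3 - <<'E'
from bench import robot
from h import *
o=wrist(robot,"w5")
k=rect(o,432,-214,15);m=rect(o,432,-214,33)
for im,rr in((k,(31,)),(m,(9,))):
    for r in rr: cv2.circle(im,(240,240),r*4,(0,0,255),1)
a=cv2.resize(o["color"],(480,300));
cv2.imwrite("pics/r5.png",np.hstack([a]+[cv2.resize(q,(300,300)) for q in(k,)]))
d=np.load("w4.npz");print(cv2.absdiff(rect(d,432,-214,15),k).mean())
for p in [(432,-214,33),(432,-214,15)]: print(proj(d,p),proj(o,p))
E
```

```text
t 8.35 tcp [ 432.4 -213.5  140.7] rot [3.141e+00 0.000e+00 2.000e-03] gap 72.36005419589108
3.105190972222222
[321.68091984 201.4947609 ] [321.27175394 203.69948151]
[321.61442174 196.62239725] [321.21295871 198.74488955]
```

View pics/r5.png

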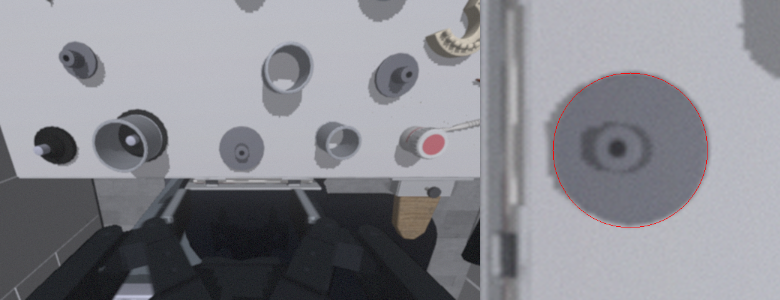

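The gauge hasn't moved, so the fingers closed above it. The wrist picture suggests the tips sit farther back than stated, so I'll check that.

{"method": "jog_arm", "body": {"motion": [[[0,0,0,0],[0,0,0,0],[0,0,0,0],[0,0,0,0],[0,0,0,0]]], "hand": 0.79}}

```text
t: 8.9
ee_pos: [431.9, -213.2, 140.0]
eef_rot: [-3.141, -0.0, 0.0]
wrist_force: [0.5, -0.4, -0.1]
finger_gap: 18.1
grasp_force: 0.0
```

```bash
python3 - <<'E'
from bench import robot
from h import *
print([a for a in dir(robot) if a[0]!="_"],robot.finger_overhang)
o=wrist(robot,"w6");f=280
def tl(d,x,y,z): # tool point, tool down & aligned; uses TCP
    s=robot.get_state();return proj(d,Ro.from_rotvec(s["eef_rot"]).as_matrix()@np.array([x,y,z])+s["ee_pos"])
g=robot.get_state()["finger_gap"]/2
for z in(17,5,-5,-15,-25): print(z,[tl(o,x,sy*g,z).round(0).tolist() for x in(11,-11) for sy in(-1,1)])
cv2.imwrite("pics/w6c.png",cv2.resize(o["color"][150:400,170:470],None,fx=2.4,fy=2.4,interpolation=cv2.INTER_CUBIC))
E
```

```text
['PlanningError', 'close_job', 'finger_overhang', 'get_state', 'snapshot'] 17.0
t 8.9 tcp [ 431.9 -213.2  140. ] rot [-3.141 -0.     0.   ] gap 18.055337523101326
17 [[307.0, 227.0], [335.0, 227.0], [308.0, 258.0], [334.0, 258.0]]
5 [[306.0, 234.0], [336.0, 234.0], [307.0, 267.0], [335.0, 267.0]]
-5 [[305.0, 241.0], [337.0, 241.0], [306.0, 275.0], [336.0, 275.0]]
-15 [[304.0, 248.0], [338.0, 248.0], [305.0, 285.0], [337.0, 285.0]]
-25 [[303.0, 257.0], [339.0, 257.0], [304.0, 295.0], [338.0, 295.0]]
```

View pics/w6c.png

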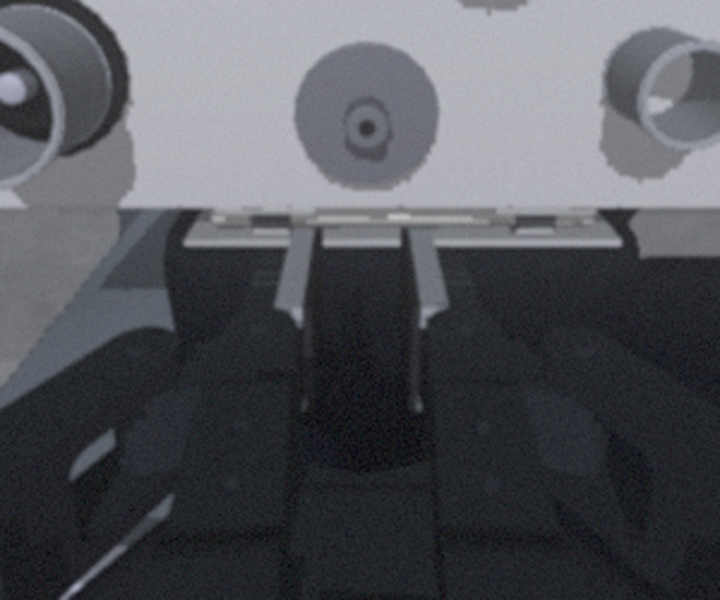

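The tips look about 8 mm *behind* the reported TCP when closed, which explains the miss. A TCP height of 16 mm is safe whichever figure is right, so I'll descend to that and close.

{"method": "jog_arm", "body": {"motion": [[[0,0,0,0],[0,0,0,0],[0,0,0.02,0],[0,0,0.03,0],[0,0,0.03,0]]], "hand": 0}}

```text
t: 9.45
ee_pos: [432.3, -213.4, 59.6]
eef_rot: [3.141, 0.0, 0.002]
wrist_force: [0.8, -1.1, -0.0]
finger_gap: 85.3
grasp_force: 0.0
```

{"method": "jog_arm", "body": {"motion": [[[0,0,0.02,0],[0,0,0.014,0],[0,0,0.01,0],[0,0,0,0],[0,0,0,0]]]}}

```text
t: 9.95
ee_pos: [432.2, -213.4, 16.7]
eef_rot: [3.141, 0.0, 0.001]
wrist_force: [0.7, -0.2, 0.1]
finger_gap: 85.6
grasp_force: 0.0
```

{"method": "jog_arm", "body": {"motion": [[[0,0,0,0],[0,0,0,0],[0,0,0,0],[0,0,0,0],[0,0,0,0]]], "hand": 1, "squeeze": 30}}

```text
t: 10.45
ee_pos: [432.1, -213.3, 16.4]
eef_rot: [3.142, 0.0, 0.001]
wrist_force: [-2.0, 1.6, 8.1]
finger_gap: 14.9
grasp_force: 29.1
```

{"method": "jog_arm", "body": {"motion": [[[0,0,0,0],[0,0,0,0],[0,0,0,0]]]}}

```text
t: 10.75
ee_pos: [432.1, -213.3, 16.5]
eef_rot: [3.142, 0.0, 0.0]
wrist_force: [-1.1, 0.8, 4.9]
finger_gap: 14.8
grasp_force: 29.2
```

Gripped. Lift and carry over the large ring.

{"method": "jog_arm", "body": {"motion": [[[0,0,-0.02,0],[0,0,-0.03,0],[0,0,-0.03,0],[0.003,-0.027,0,0],[0.003,-0.028,0,0]]]}}

```text
t: 11.25
ee_pos: [438.5, -158.2, 97.1]
eef_rot: [3.141, -0.002, 0.003]
wrist_force: [0.6, 0.2, -1.0]
finger_gap: 14.8
grasp_force: 29.4
```

{"method": "jog_arm", "body": {"motion": [[[0.003,-0.028,0,0],[0.003,-0.028,0,0],[0.003,-0.028,0,0],[0,0,0,0],[0,0,0,0]]]}}

```text
t: 11.75
ee_pos: [446.9, -73.9, 96.2]
eef_rot: [3.141, 0.002, -0.0]
wrist_force: [-0.3, 0.2, -0.9]
finger_gap: 14.8
grasp_force: 29.4
```

```bash
python3 - <<'E'
from bench import robot
from h import *
o=wrist(robot,"w7");print(robot.get_state()["grasp_force"])
for n,p in{"ring":(447,-75,58),"disc":(447,-75,95),"griptop":(447,-75,113)}.items():print(n,proj(o,p).round(0))
S=robot.snapshot("scene")["color"]
cv2.imwrite("pics/w7c.png",np.hstack([cv2.resize(o["color"][150:400,170:470],(480,400)),cv2.resize(S[190:320,230:330],(308,400))]))
E
```

```text
t 11.75 tcp [446.9 -73.9  96.2] rot [ 3.141e+00  2.000e-03 -0.000e+00] gap 14.774893269612624
29.42423164844513
ring [322. 230.]
disc [323. 253.]
griptop [323. 268.]
```

View pics/w7c.png

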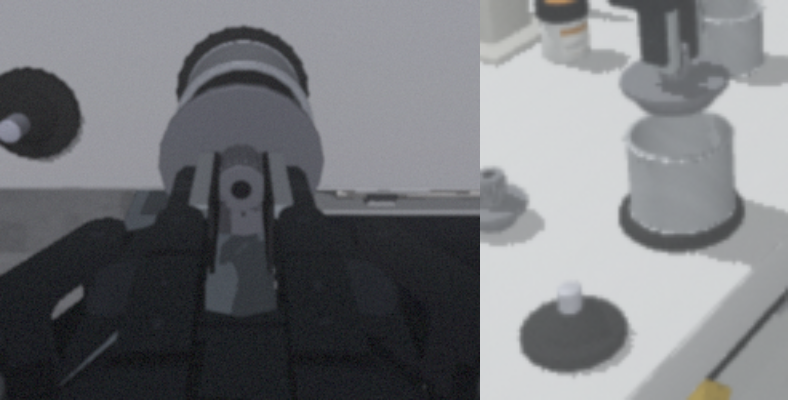

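Gauge held and centred over the ring. Lowering by about 32 mm.

{"method": "jog_arm", "body": {"motion": [[[0,0.0005,0.015,0],[0,0,0.008,0],[0,0,0.005,0],[0,0,0.003,0],[0,0,0.001,0]]]}}

```text
t: 12.35
ee_pos: [446.9, -75.0, 64.3]
eef_rot: [3.141, -0.0, -0.0]
wrist_force: [-4.7, -0.4, 14.6]
finger_gap: 14.8
grasp_force: 30.6
```

{"method": "jog_arm", "body": {"motion": [[[0,0,0.001,0],[0,0,0,0]]]}}

```text
t: 12.55
ee_pos: [447.2, -75.0, 64.3]
eef_rot: [3.141, -0.0, 0.002]
wrist_force: [-7.8, 0.9, 18.5]
finger_gap: 14.7
grasp_force: 31.2
```

Gauge seated. Release, lift and go over the small ring.

{"method": "jog_arm", "body": {"motion": [[[0,0,-0.001,0],[0,0,0,0],[0,0,0,0],[0,0,0,0],[0,0,-0.02,0]]], "hand": 0}}

```text
t: 13.05
ee_pos: [445.4, -74.5, 82.7]
eef_rot: [-3.141, -0.0, 0.006]
wrist_force: [-0.6, -1.0, -0.2]
finger_gap: 84.9
grasp_force: 0.0
```

{"method": "jog_arm", "body": {"motion": [[[0,0,-0.03,0],[0,0,-0.035,0],[0,0.037,0,0],[0,0.037,0,0],[0,0.037,0,0]]]}}

```text
t: 13.55
ee_pos: [447.0, -187.0, 149.5]
eef_rot: [3.141, 0.001, 0.001]
wrist_force: [1.2, 0.8, -0.1]
finger_gap: 85.5
grasp_force: 0.0
```

{"method": "jog_arm", "body": {"motion": [[[0,0.037,0,0],[0,0.037,0,0],[0,0.037,0,0],[0,0.036,0,0],[0,0,0,0]]]}}

```text
t: 14.05
ee_pos: [446.5, -336.3, 148.6]
eef_rot: [3.141, -0.005, -0.001]
wrist_force: [0.3, 0.9, -0.4]
finger_gap: 85.7
grasp_force: 0.0
```

```bash
cat >> h.py <<'E'
def circ2(d,cx,cy,z,dia,half=45,s=4,tol=1.2):
    g=cv2.GaussianBlur(cv2.cvtColor(rect(d,cx,cy,z,half,s),cv2.COLOR_BGR2GRAY),(0,0),2.5)
    c=cv2.HoughCircles(g,cv2.HOUGH_GRADIENT,1,20,param1=25,param2=12,minRadius=int((dia/2-tol)*s),maxRadius=int((dia/2+tol)*s))
    return None if c is None else [(round(float(cx-half+a/s),1),round(float(cy-half+b/s),1),round(float(2*r/s),1)) for a,b,r in c[0][:3]]
E
python3 - <<'E'
from bench import robot
from h import *
o=wrist(robot,"w8")
d={n:np.load(n+".npz") for n in("w1","w2","w3","w4","w6","w8")}
for n,k,x,y,z,D in[("w2","Lring*528,-138",526,-136,50,62),("w4","Lgdisc*432,-214",430,-212,15,62),("w6","Lgdisc*432,-214",430,-212,15,62),("w8","Sring",446,-338,42,42),("w8","Sring in",446,-338,42,36),("w6","Sring",446,-338,42,42),("w1","Sring",446,-338,42,42),
  ("w8","jar",442,-452,36,40),("w2","Sg",541,-18,15,42),("w3","Sg",541,-18,15,42),("w1","Sg",541,-18,15,42),("w1","Sb",434,44,8,54),("w2","Sb",434,44,8,54),("w3","Sb",434,44,8,54)]:
    print(n,k,circ2(d[n],x,y,z,D))
E
```

```text
t 14.05 tcp [ 446.5 -336.3  148.6] rot [ 3.141e+00 -5.000e-03 -1.000e-03] gap 85.65650276430543
w2 Lring*528,-138 [(527.9, -138.9, 63.2), (532.9, -138.4, 63.7)]
w4 Lgdisc*432,-214 [(432.9, -214.4, 61.5)]
w6 Lgdisc*432,-214 [(433.6, -214.9, 60.3)]
w8 Sring [(447.6, -338.6, 42.6), (454.1, -337.6, 41.5)]
w8 Sring in [(447.4, -338.6, 35.8), (456.1, -338.9, 37.7), (431.1, -339.4, 36.5)]
w6 Sring [(448.9, -337.9, 39.8), (443.9, -338.9, 42.0), (447.4, -342.9, 41.5)]
w1 Sring [(446.6, -339.4, 43.2), (450.9, -322.9, 39.8)]
w8 jar [(445.6, -454.6, 40.0)]
w2 Sg [(542.9, -18.1, 42.6)]
w3 Sg [(543.4, -17.6, 41.4)]
w1 Sg [(542.9, -18.4, 42.0), (532.6, -23.6, 41.0)]
w1 Sb [(433.9, 44.1, 55.7)]
w2 Sb [(435.4, 43.9, 55.7)]
w3 Sb [(435.6, 44.9, 55.7)]
```

{"method": "jog_arm", "body": {"motion": [[[0.0005,0.006,0.02,0],[0,0,0.03,0],[0,0,0.02,0],[0,0,0,0],[0,0,0,0]]]}}

```text
t: 14.6
ee_pos: [447.6, -338.1, 79.8]
eef_rot: [-3.141, -0.001, 0.0]
wrist_force: [-0.4, -0.8, 0.2]
finger_gap: 85.5
grasp_force: 0.0
```

Aligned. Down to TCP 14 mm and grip.

{"method": "jog_arm", "body": {"motion": [[[0,0.0005,0.025,0],[0,0,0.025,0],[0,0,0.015,0],[0,0,0,0],[0,0,0,0]]]}}

```text
t: 15.1
ee_pos: [448.2, -339.5, 15.7]
eef_rot: [3.141, 0.001, 0.002]
wrist_force: [-0.2, -0.3, 0.5]
finger_gap: 85.3
grasp_force: 0.0
```

{"method": "jog_arm", "body": {"motion": [[[0,0,0,0],[0,0,0,0],[0,0,0,0],[0,0,0,0],[0,0,0,0]]], "hand": 1, "squeeze": 40}}

```text
t: 15.6
ee_pos: [447.9, -339.5, 15.2]
eef_rot: [3.141, -0.0, 0.002]
wrist_force: [-2.0, 1.0, 10.8]
finger_gap: 40.0
grasp_force: 39.2
```

{"method": "jog_arm", "body": {"motion": [[[0,0,0,0],[0,0,0,0]]]}}

```text
t: 15.8
ee_pos: [447.9, -339.5, 15.1]
eef_rot: [3.141, -0.0, 0.002]
wrist_force: [-1.4, 2.5, 10.2]
finger_gap: 40.4
grasp_force: 39.2
```

{"method": "jog_arm", "body": {"motion": [[[0,0,-0.03,0],[0,0,-0.04,0],[0,0,-0.04,0],[-0.001,-0.03,0,0],[-0.001,-0.035,0,0]]]}}

```text
t: 16.3
ee_pos: [446.1, -274.7, 125.6]
eef_rot: [3.14, -0.003, 0.004]
wrist_force: [0.2, 1.6, -1.9]
finger_gap: 40.3
grasp_force: 41.4
```

{"method": "jog_arm", "body": {"motion": [[[-0.001,-0.035,0,0],[-0.001,-0.035,0,0],[-0.001,-0.035,0,0],[-0.001,-0.035,0,0],[-0.001,-0.035,0,0]]]}}

```text
t: 16.8
ee_pos: [440.2, -98.0, 124.5]
eef_rot: [3.142, -0.0, 0.001]
wrist_force: [-0.1, -0.1, -1.7]
finger_gap: 39.5
grasp_force: 41.4
```

{"method": "jog_arm", "body": {"motion": [[[-0.001,-0.035,0,0],[-0.001,-0.035,0,0],[-0.001,-0.035,0,0],[-0.001,-0.025,0,0],[-0.001,-0.013,0,0]]]}}

```text
t: 17.3
ee_pos: [435.5, 20.2, 124.6]
eef_rot: [-3.12, -0.049, 0.0]
wrist_force: [-0.0, -0.8, -1.4]
finger_gap: 40.4
grasp_force: 41.4
```

{"method": "jog_arm", "body": {"motion": [[[0,0,0.03,0],[0,0,0.03,0],[0,0,0,0],[0,0,0,0],[0,0,0,0]]]}}

```text
t: 17.8
ee_pos: [436.4, 19.5, 65.9]
eef_rot: [-3.12, -0.047, -0.002]
wrist_force: [1.0, 0.0, -0.1]
finger_gap: 40.4
grasp_force: 41.4
```

```bash
python3 - <<'E'
from bench import robot
from h import *
o=wrist(robot,"w9");s=robot.get_state();z=s["ee_pos"][2]-15.1;print(s["grasp_force"],"foot",z)
print("ring",circ2(o,435,44,z+42,42),circ2(o,435,44,z+42,36))
print("base",circ2(o,435,44,8,54))
cv2.imwrite("pics/w9c.png",cv2.resize(o["color"][130:400,170:470],(600,540)))
E
```

```text
t 17.8 tcp [436.4  19.5  65.9] rot [-3.12e+00 -4.70e-02 -2.00e-03] gap 40.408431016566944
41.38387508690357 foot 50.80629865777414
ring [(436.6, 19.6, 42.6), (451.9, 23.9, 41.0)] [(435.9, 19.4, 35.8), (453.4, 20.9, 34.3), (440.4, 16.9, 34.3)]
base [(435.1, 46.4, 54.6), (413.4, 19.9, 54.6)]
```

View pics/w9c.png

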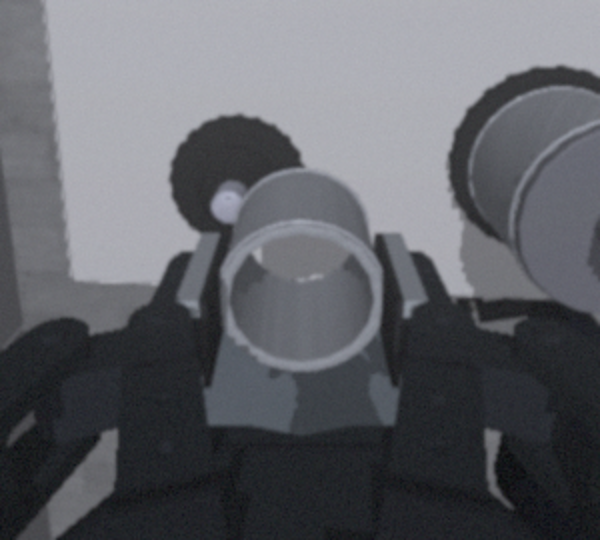

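The last joint hit its range end, which cut the move short by 25 mm. I'll turn the tool back by 30° and work out the rest.

{"method": "jog_arm", "body": {"motion": [[[0,0,0,-7.5],[0,0,0,-7.5],[0,0,0,-7.5],[0,0,0,-7.5],[0,0,0,0]]]}}

```text
t: 18.35
ee_pos: [436.3, 19.9, 65.5]
eef_rot: [-3.001, -0.858, -0.01]
wrist_force: [-0.2, 0.3, -1.8]
finger_gap: 40.4
grasp_force: 41.4
```

```bash
cat >> h.py <<'E'
def rel(robot,X):
    s=robot.get_state();R=Ro.from_rotvec(s["eef_rot"]).as_matrix()
    print("J",np.round(s["joint_positions"],2),"tool x",R[:,0].round(3),"move(tool,mm):",(R.T@(np.array(X)-s["ee_pos"])).round(1))
E
python3 - <<'E'
from bench import robot
from h import *
o=wrist(robot,"w10");s=robot.get_state();z=s["ee_pos"][2]-15.1
x,y=s["ee_pos"][:2]
print("ring",circ2(o,x,y,z+42,42),circ2(o,x,y,z+42,36),"base",circ2(o,435,45,8,54))
rel(robot,(435,44.5,65))
E
```

```text
t 18.35 tcp [436.3  19.9  65.5] rot [-3.001 -0.858 -0.01 ] gap 40.42914127897723
ring [(436.3, 19.0, 43.2), (447.5, 25.5, 39.8), (447.8, 30.5, 39.8)] [(435.8, 19.0, 36.0), (450.0, 29.0, 34.4), (438.0, 23.5, 35.5)] base [(435.1, 47.1, 54.0), (418.9, 10.1, 54.6)]
J [ 0.03  0.18 -0.49  0.89  0.02  2.62] tool x [0.852 0.524 0.012] move(tool,mm): [ 12.  -21.6   0.9]
```

{"method": "jog_arm", "body": {"motion": [[[0.0065,-0.0115,0,0],[0.006,-0.011,0,0],[0,0,0,0],[0,0,0,0]]]}}

```text
t: 18.8
ee_pos: [434.4, 45.8, 65.2]
eef_rot: [-3.002, -0.854, -0.008]
wrist_force: [-0.2, 0.6, -0.8]
finger_gap: 40.3
grasp_force: 41.4
```

```bash
python3 - <<'E'
from bench import robot
from h import *
o=wrist(robot,"w11");s=robot.get_state();z=s["ee_pos"][2]-15.1
x,y=s["ee_pos"][:2]
print("ring",circ2(o,x,y,z+42,42),circ2(o,x,y,z+42,36),"base",circ2(o,435,45,8,54))
for n in("scene","side"):
    d=robot.snapshot(n);d["R"]=np.array(d["R"]);d["t"]=np.array(d["t"]);g=d["color"]
    print(n,"base",circ2(d,435,45,8,54),"ring top",circ2(d,x,y,z+42,42)); cv2.imwrite(f"pics/{n}11.png",g)
E
```

```text
t 18.8 tcp [434.4  45.8  65.2] rot [-3.002 -0.854 -0.008] gap 40.328053739554775
ring [(434.7, 45.2, 42.6), (447.7, 51.2, 41.0)] [(433.7, 45.2, 35.7), (449.2, 54.7, 33.8), (438.7, 44.7, 35.0)] base [(416.9, 36.4, 54.6), (435.9, 47.6, 53.5)]
scene base [(428.4, 53.6, 53.5), (432.4, 49.1, 54.6)] ring top None
side base [(442.9, 43.9, 53.5), (429.9, 36.6, 54.0)] ring top None
```

{"method": "jog_arm", "body": {"motion": [[[0.0005,0,0.015,0],[0,0,0.014,0],[0,0,0.007,0],[0,0,0.003,0],[0,0,0.002,0]]]}}

```text
t: 19.45
ee_pos: [434.8, 46.6, 24.1]
eef_rot: [-3.002, -0.854, -0.008]
wrist_force: [0.0, -0.0, -1.0]
finger_gap: 40.0
grasp_force: 41.4
```

{"method": "jog_arm", "body": {"motion": [[[0,0,0.001,0],[0,0,0.001,0],[0,0,0,0]]]}}

```text
t: 19.75
ee_pos: [435.3, 47.0, 23.3]
eef_rot: [-3.002, -0.855, -0.01]
wrist_force: [-7.2, 0.7, 20.0]
finger_gap: 40.2
grasp_force: 43.4
```

{"method": "jog_arm", "body": {"motion": [[[0,0,-0.001,0],[0,0,0,0],[0,0,0,0],[0,0,0,0],[0,0,-0.02,0]]], "hand": 0}}

```text
t: 20.25
ee_pos: [433.1, 46.2, 41.6]
eef_rot: [-3.001, -0.854, -0.002]
wrist_force: [0.5, 0.0, 0.6]
finger_gap: 85.6
grasp_force: 0.0
```

{"method": "jog_arm", "body": {"motion": [[[0,0,-0.03,0],[0,0,-0.04,0],[0,0,-0.035,0],[0.014,0.028,0,0],[0.014,0.028,0,0]]]}}

```text
t: 20.75
ee_pos: [489.4, 11.1, 148.7]
eef_rot: [-3.002, -0.856, -0.012]
wrist_force: [0.7, 0.2, -0.2]
finger_gap: 85.2
grasp_force: 0.0
```

{"method": "jog_arm", "body": {"motion": [[[0.014,0.028,0,0],[0.015,0.028,0,0],[0,0,0,0],[0,0,0,0],[0,0,0,0]]]}}

```text
t: 21.25
ee_pos: [541.6, -20.7, 146.4]
eef_rot: [-3.001, -0.855, -0.007]
wrist_force: [-0.4, 0.6, 0.2]
finger_gap: 85.6
grasp_force: 0.0
```

```bash
python3 - <<'E'
from bench import robot
from h import *
o=wrist(robot,"w12")
print("Sg",circ2(o,543,-18,15,42),circ2(o,543,-18,33,18,half=25),"Sring",circ2(o,435,46,50,42),circ2(o,435,46,50,36),"base",circ2(o,435,46,8,54))
print("Lg",circ2(o,447,-75,63,62))
rel(robot,(543,-18,80))
E
```

```text
t 21.25 tcp [541.6 -20.7 146.4] rot [-3.001 -0.855 -0.007] gap 85.56795172599547
Sg [(543.9, -16.9, 41.3)] [(558.1, -18.9, 16.5)] Sring [(435.6, 47.9, 42.6), (457.1, 43.4, 40.9)] [(459.1, 42.9, 37.7), (434.6, 47.4, 35.5)] base [(437.4, 45.6, 53.5)]
Lg [(447.4, -73.6, 62.6)]
J [-0.05  0.33 -0.08  1.17  0.02  2.54] tool x [0.85  0.527 0.01 ] move(tool,mm): [ 1.9 -0.3 66.7]
```

{"method": "jog_arm", "body": {"motion": [[[0.0035,-0.002,0.03,0],[0,0,0.04,0],[0,0,0.03,0],[0,0,0,0],[0,0,0,0]]]}}

```text
t: 21.8
ee_pos: [543.9, -15.1, 47.6]
eef_rot: [-3.002, -0.855, -0.008]
wrist_force: [-0.5, -0.4, 0.3]
finger_gap: 85.2
grasp_force: 0.0
```

```bash
python3 - <<'E'
from bench import robot
from h import *
rel(robot,(543.5,-17,15))
E
```

```text
J [-0.04  0.4  -0.24  0.93  0.02  2.55] tool x [0.85  0.527 0.01 ] move(tool,mm): [-1.7  2.  32.6]
```

{"method": "jog_arm", "body": {"motion": [[[-0.0015,0.0015,0.015,0],[0,0,0.012,0],[0,0,0.005,0],[0,0,0,0],[0,0,0,0]]]}}

```text
t: 22.3
ee_pos: [543.9, -16.8, 15.3]
eef_rot: [-3.002, -0.855, -0.009]
wrist_force: [0.1, -0.3, -0.3]
finger_gap: 85.6
grasp_force: 0.0
```

{"method": "jog_arm", "body": {"motion": [[[0,0,0,0],[0,0,0,0],[0,0,0,0],[0,0,0,0],[0,0,0,0]]], "hand": 1, "squeeze": 30}}

```text
t: 22.8
ee_pos: [543.6, -16.8, 14.7]
eef_rot: [-3.002, -0.855, -0.008]
wrist_force: [-0.1, -0.1, 2.2]
finger_gap: 15.3
grasp_force: 29.2
```

{"method": "jog_arm", "body": {"motion": [[[0,0,0,0],[0,0,0,0],[0,0,0,0]]]}}

```text
t: 23.1
ee_pos: [543.6, -16.8, 14.7]
eef_rot: [-3.002, -0.855, -0.008]
wrist_force: [-1.0, 0.5, 2.8]
finger_gap: 14.9
grasp_force: 29.2
```

{"method": "jog_arm", "body": {"motion": [[[0,0,-0.02,0],[0,0,-0.03,0],[0,0,-0.03,0],[-0.0145,-0.028,0,0],[-0.0145,-0.028,0,0]]]}}

```text
t: 23.6
ee_pos: [489.6, 14.0, 95.9]
eef_rot: [-3.003, -0.853, -0.01]
wrist_force: [0.9, 1.0, -0.5]
finger_gap: 15.0
grasp_force: 29.4
```

{"method": "jog_arm", "body": {"motion": [[[-0.0145,-0.028,0,0],[-0.015,-0.027,0,0],[0,0,0,0],[0,0,0,0],[0,0,0,0]]]}}

```text
t: 24.1
ee_pos: [436.1, 44.9, 96.1]
eef_rot: [-3.002, -0.854, -0.009]
wrist_force: [0.7, -0.1, -0.4]
finger_gap: 15.0
grasp_force: 29.4
```

```bash
python3 - <<'E'
from bench import robot
from h import *
o=wrist(robot,"w13");s=robot.get_state();z=s["ee_pos"][2]-14.7;x,y=s["ee_pos"][:2];print("foot",z,s["grasp_force"])
print("disc",circ2(o,x,y,z+15,42),"ring",circ2(o,435,46,50,42),"base",circ2(o,435,46,8,54))
rel(robot,(435.2,46.5,60))
S=robot.snapshot("scene")["color"]
cv2.imwrite("pics/w13c.png",np.hstack([cv2.resize(o["color"][150:400,170:470],(480,400)),cv2.resize(S[200:330,210:310],(308,400))]))
E
```

```text
t 24.1 tcp [436.1  44.9  96.1] rot [-3.002 -0.854 -0.009] gap 15.015048111422816
foot 81.33194546414417 29.4294735789299
disc [(435.8, 44.7, 42.0), (457.8, 55.7, 42.6)] ring [(435.9, 47.9, 41.5), (443.1, 53.1, 42.0)] base [(420.9, 39.1, 54.0), (431.6, 43.6, 52.4)]
J [ 0.09  0.15 -0.44  0.97  0.02  2.67] tool x [0.85  0.526 0.011] move(tool,mm): [-0.3 -1.3 36.1]
```

View pics/w13c.png

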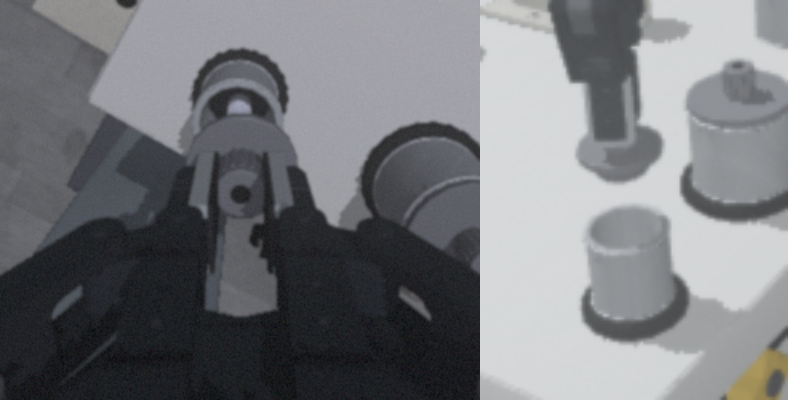

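The large set is closed and level, the small ring is on its base, and the small gauge hangs just above it. I'll shift 2 mm and lower about 41 mm.

{"method": "jog_arm", "body": {"motion": [[[0.0005,-0.002,0.015,0],[0,0,0.012,0],[0,0,0.008,0],[0,0,0.003,0],[0,0,0.002,0]]]}}

```text
t: 24.7
ee_pos: [435.0, 47.7, 56.0]
eef_rot: [-3.002, -0.854, -0.008]
wrist_force: [0.1, -0.7, 1.0]
finger_gap: 14.8
grasp_force: 29.4
```

{"method": "jog_arm", "body": {"motion": [[[0,0,0.001,0],[0,0,0.001,0],[0,0,0,0]]]}}

```text
t: 25.0
ee_pos: [435.2, 47.9, 54.7]
eef_rot: [-3.002, -0.855, -0.009]
wrist_force: [-1.1, -0.6, 5.4]
finger_gap: 15.2
grasp_force: 30.0
```

{"method": "jog_arm", "body": {"motion": [[[0,0,0.0005,0],[0,0,0,0]]]}}

```text
t: 25.2
ee_pos: [435.4, 48.0, 54.5]
eef_rot: [-3.002, -0.855, -0.01]
wrist_force: [-3.9, -1.2, 13.9]
finger_gap: 14.9
grasp_force: 30.7
```

{"method": "jog_arm", "body": {"motion": [[[0,0,0,0],[0,0,0,0],[0,0,0,0],[0,0,0,0],[0,0,-0.02,0]]], "hand": 0}}

```text
t: 25.7
ee_pos: [433.2, 47.3, 72.1]
eef_rot: [-3.001, -0.854, -0.002]
wrist_force: [0.4, -0.3, 0.6]
finger_gap: 84.5
grasp_force: 0.0
```

{"method": "jog_arm", "body": {"motion": [[[0,0,-0.03,0],[0,0,-0.04,0],[0,0,-0.04,0],[0,0,0,0],[0,0,0,0]]]}}

```text
t: 26.2
ee_pos: [435.4, 45.2, 184.0]
eef_rot: [-3.002, -0.855, -0.01]
wrist_force: [-0.7, -0.2, -0.4]
finger_gap: 85.6
grasp_force: 0.0
```

```bash
python3 - <<'E'
from bench import robot
from h import *
o=wrist(robot,"w14")
print("Sdisc",circ2(o,435,46,55,42),"base",circ2(o,435,46,8,54),"Ldisc",circ2(o,447,-75,63,62))
for n in("scene","side"): cv2.imwrite(f"pics/{n}14.png",robot.snapshot(n)["color"])
S=cv2.imread("pics/scene14.png");D=cv2.imread("pics/side14.png")
cv2.imwrite("pics/fin.png",np.hstack([cv2.resize(S[150:330,220:400],(440,440)),cv2.resize(D[140:260,262:362],(360,440))]))
E
```

```text
t 26.2 tcp [435.4  45.2 184. ] rot [-3.002 -0.855 -0.01 ] gap 85.62000850435759
Sdisc [(435.6, 48.9, 43.7), (442.1, 53.6, 42.0), (446.4, 50.4, 40.4)] base [(435.4, 47.6, 52.3), (428.1, 44.6, 55.7)] Ldisc [(447.1, -74.6, 60.3)]
```

View pics/fin.png

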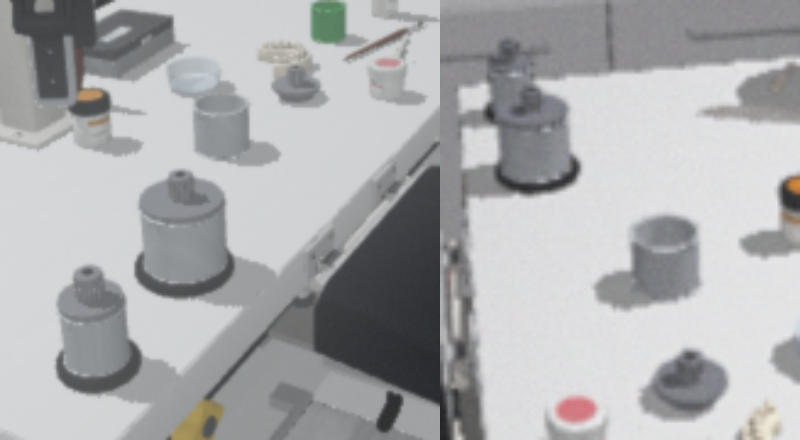

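Both sets are assembled, level and closed in both views (small at (93,330), large at (183,235)). Nothing else has moved, so I'm handing in.

```bash
python3 -c "
from bench import robot
print(robot.close_job())"
```

```text
the job is handed in; nothing more can be done
None
```

I put both ring sets back together, small and large, with each ring on its base and closed with its gauge. They looked level and seated in the last pictures, and I've handed the job in at about 26 s of the 96 s allowed (the hand-in gave no verdict).

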